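# Rock the warped chopping board on the hob

### The arm

A 6-joint arm with a two-finger parallel gripper is mounted at the origin on the work surface. World frame = base frame: x ahead of the robot, y to its left, z up, the work surface at z = 0. Lengths are in m, angles in rad, forces in N, time in s.
With the tool pointing down it reaches from about 0.35 to 0.975 m from the base axis. Payload 4.9 kg.
Tool frame: the origin (TCP) lies at the very end of the fingers, on their centre line; the grasp point (between the pads) lies 19 mm behind it; z points along the fingers, y is the line along which they close (so a half turn about z gives the same grasp; the last joint's range is limited). The gripper opens to 85 mm and grips with 20 to 120 N. Pads are 22 mm wide; open, the fingers measure 114 mm over their backs; the gripper's body (76 mm by 85 mm) begins 54 mm behind the grasp point. The pads swing forward as they close: fully open they stand 13 mm farther back than shut.
Start: joints at [1.05, 0.053, 1.613, -0, 1.476, -0.119], TCP at [0.244, 0.575, 0.231] pointing down, gripper open.
Joint ranges: [-3.01, 3.01], [-1.01, 2.22], [0.06, 2.58], [-1.02, 4.17], [0.09, 2.62], [-3.14, 3.14]. Speed limits (rad/s): [2.57, 2.57, 3.14, 3.14, 3.14, 3.14].

### API

Orientations are given as a unit quaternion [w, x, y, z].
In Python, from plant import manip gives the robot as it stands.
- The arm moves only by the tool play_rows, never from a script. Its argument "series" is a list that holds one entry, the list of rows, each a list of 7 numbers: the shift along the world's x, y, z in m, then the turn, a rotation vector about the world's x, y, z in degrees, then the opening, from 0 (shut) to 1 (fully open). In form: [[[dx, dy, dz, rx, ry, rz, grip], ...]]. A call has 1 to 10 rows; each row shifts and turns the commanded pose from where the row before left it; what a row does not reach is not made up. A row lasts 1/10 s, in which the tool goes at most 50 mm and 8.59 degrees, less where a joint would pass 70% of its speed; a pose out of reach is approached as far as the arm can. A call with a gripper value outside its range is refused whole. The fingers move at their own pace and stop on an object; the grip force is fixed at half the most. Time passes only in rows, so rows that do not move let the fingers close. It gives the time, the measured TCP pose, the force, the opening and the grip force at its end, in the units of the state.
- manip.state(): the state, without advancing time (a new reading comes with each control period).
- manip.grab_frame(name): name is "scene" or "top"; returns a dict with "frame" (400x640x3 uint8, blue, green, red), "mtx" (3x3 intrinsics, pixels), "k1" (the pictures are not rectified: a ray, as slopes to the right and down, at radius r is drawn at 1 + k1 r^2 times it, then the intrinsics apply), "R" (3x3) and "t" (3): a world point X has camera coordinates R X + t. Camera axes: x right, y down, z forward; pixel columns grow to the right and rows downward; lengths in m; the calibration is good to about 2 mm. A picture is of the moment at which its call begins. There is no depth.
- manip.job_done(): hands the job in; it is judged then, once.
The state is a dict: "time": time; "joint_pos": joint angles; "joint_vel": joint speeds; "joint_efforts": joint torques, N m; "tool_pos": TCP position; "tool_rot": TCP orientation; "contact_force": force on the tool from outside, world axes, zero at the start; "ft_torque": the same for the moment, N m; "gripper_width": opening from 0.0 (shut) to 1.0 (fully open); "grasp_force": force on a finger pad.
Only numpy, scipy, OpenCV 4.12 (cv2) and the standard library are available. Lean on these libraries where they do the work, as an engineer would, in place of code of your own. Each camera call takes 0.05 s, during which the arm holds its last target. There are 200 camera calls.

### The job

Three chopping boards lie on the flat glass hob, and one of them is warped and sits with one end in the air. Confirm it by rocking it: from above, press the raised end down until the board tips over and its other end comes up, then press that other end back down, so that the board finishes as it began, with the same end in the air. Do this where the board lies, without moving it away, and leave the two flat boards where they are.

Things in the scene. Friction and masses are not known exactly. Their poses are not given: they have to be found in the camera images.
- bent_end_1 (a point): Raised end of the bent board: light wood, 180 x 110 x 18 mm, a dark stripe near each short end, folded 13 degrees across its middle into a shallow V open upward. One half lies on the black glass hob (top 6 mm above the worktop), the other slopes up. This point: upper face, mid-width, 15 mm in from the short end; 24 mm above the worktop when this end is down, 40 mm when up. Yaw: any.
- bent_end_2 (a point): Opposite end of the same bent board, down on the glass at first, 150 mm from bent_end_1. This point: upper face, mid-width, 15 mm in from the short end; 24 mm above the worktop when down, 40 mm when up. The board pivots on its middle line, under 1 N at an end tips it, and it stays on the half last pressed down.
- flat_a_centre (a point): One of the two flat boards, level on the hob at any yaw: light wood, 180 x 110 x 18 mm, striped like the bent one. The point is its centre, half-way up, 15 mm above the worktop; x runs along its length.
- flat_b_centre (a point): One of the two flat boards, level on the hob at any yaw: light wood, 180 x 110 x 18 mm, striped like the bent one. The point is its centre, half-way up, 15 mm above the worktop; x runs along its length.

How it is judged:
On the way, in this order (a step that is already met when the one before it is completed fails the run):
1. the warped board is rocked over: the end that was raised is down on the glass and the other end is in the air (height (world z) of bent_end_1 below 0.029 m and height (world z) of bent_end_2 above 0.034 m), for 0.2 s.
2. the warped board is rocked back: its first raised end is up again and the other down (height (world z) of bent_end_1 above 0.034 m and height (world z) of bent_end_2 below 0.029 m), for 0.2 s.
At the end, for the whole second after the job is handed in: The bent board lies still on the hob on the half it lay on at first, with its first raised end in the air again (that end's point 34 to 46 mm above the worktop, the other end's 19 to 29 mm), both ends within 30 mm of where they began; both flat boards within 20 mm of where they began (all of step 2 and height (world z) of bent_end_1 below 0.046 m and height (world z) of bent_end_2 above 0.019 m and distance of each of bent_end_1, bent_end_2 from where it was at the start of the episode below 0.03 m and distance of each of flat_a_centre, flat_b_centre from where it was at the start of the episode below 0.02 m); the robot touches nothing.
It fails at once if a flat board is shifted by more than 20 mm (distance of any of flat_a_centre, flat_b_centre from where it was at the start of the episode above 0.02 m).
It fails at once if the bent board is lifted, turned over or dragged away (either end's point moves more than 60 mm) (distance of any of bent_end_1, bent_end_2 from where it was at the start of the episode above 0.06 m).
It also fails if it takes over 35 s, if anything falls off the work surface, if the arm or the gripper's body presses on something with over 40 N, if the wrist force passes 120 N, or if a joint passes its speed limit or range.

## Working session

There is one attempt and no reset: what is moved stays moved. The work goes in short steps, Python scripts to look and compute and a tool call to move; the robot and the scene stay as the last step left them, time stands still between calls to the robot, and variables do not carry over. Pictures are saved under pics/ and viewed, at most 10 in all, crops included, and the job is handed in when it is done.

Besides the shell and the picture viewer there is one more tool, called after "Call:" as name(argument=value, ...) on one line, values as JSON. play_rows: Moves the arm, as the interface text tells. Its arguments: {"type":"object","properties":{"series":{"type":"array"}},"required":["series"]}

```bash
mkdir -p pics; python3 - <<'E'
from plant import manip
import cv2,pickle
for n in("scene","top"):
    f=manip.grab_frame(n); cv2.imwrite(f"pics/{n}0.png",f["frame"]); pickle.dump(f,open(f"{n}0.pkl","wb"))
    print(n,-f["R"].T@f["t"],f["k1"])
s=manip.state();print(s["time"],s["tool_pos"],s["tool_rot"],s["contact_force"])
E
```

```text
scene [0.97538082 0.08299216 0.84752072] -0.02540692361671543
top [0.36781446 0.022854   0.95027974] -0.08826030584039997
0.1 [0.24411378 0.57471572 0.23016122] [-3.06926884e-04  1.99529619e-01  9.79891319e-01 -9.16116988e-04] [-0.19545099 -0.88365003 -0.09046672]
```

View pics/scene0.png

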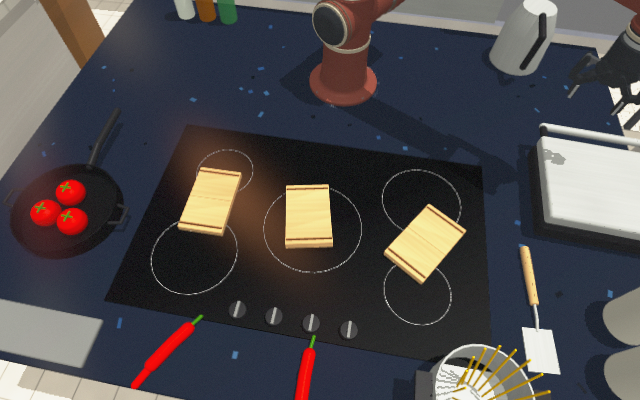

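View pics/top0.png

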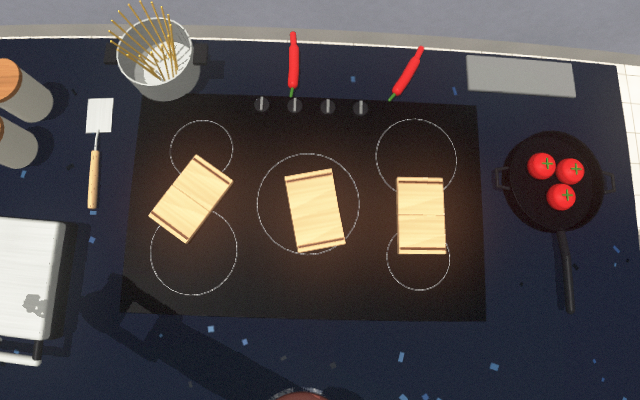

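The two pictures show the three boards: at top-view pixels (190,198), (315,210) and (421,215), and at scene pixels (425,243), (308,215) and (210,200). I'll triangulate the stripe centroids to get the end heights.

```bash
cat > h.py <<'E'
import cv2,numpy as np,pickle
def und(f,p):
    p=np.array(p,float).reshape(-1,1,2); d=np.array([f["k1"],0,0,0,0])
    return cv2.undistortPoints(p,f["mtx"],d).reshape(-1,2)
def plane(f,p,z):
    r=np.c_[und(f,p),np.ones(len(und(f,p)))]@f["R"]; c=-f["R"].T@f["t"]
    return c+r*((z-c[2])/r[:,2])[:,None]
def tri(f,g,p,q):
    P=lambda h:np.c_[h["R"],h["t"]]
    X=cv2.triangulatePoints(P(f),P(g),und(f,p).T,und(g,q).T); return (X[:3]/X[3]).T
def boards(f):
    """per board: hull contour, stripe blobs"""
    im=f["frame"]; hsv=cv2.cvtColor(im,cv2.COLOR_BGR2HSV)
    m=cv2.inRange(hsv,(10,40,140),(32,200,255)); mc=cv2.morphologyEx(m,cv2.MORPH_CLOSE,np.ones((7,7)))
    out=[]
    for c in cv2.findContours(mc,cv2.RETR_EXTERNAL,cv2.CHAIN_APPROX_NONE)[0]:
        a=cv2.contourArea(c); x=c.reshape(-1,2).mean(0)
        if 1800<a<8000 and 140<x[0]<480 and 130<x[1]<300:
            out.append((x,a,c))
    return sorted(out,key=lambda o:o[0][0])
E
python3 - <<'E'
from h import *
for n in("scene","top"):
    f=pickle.load(open(n+"0.pkl","rb")); t=[]
    for x,a,c in boards(f):
        q=cv2.approxPolyDP(c,5,True).reshape(-1,2)
        print(n,x.round(),a,q.tolist(),plane(f,[x],.024).round(3))
        cx,cy=x.astype(int); t.append(cv2.resize(f["frame"][cy-50:cy+50,cx-50:cx+50],None,fx=2.66,fy=2.66,interpolation=cv2.INTER_CUBIC))
    r=np.hstack(t); globals().setdefault("R",[]).append(r)
cv2.imwrite("pics/crops.png",np.vstack(R))
E
```

```text
scene [212. 200.] 2831.5 [[200, 167], [177, 225], [221, 235], [237, 188], [244, 187], [241, 175]] [[ 0.513 -0.257  0.024]]
scene [308. 217.] 2723.5 [[327, 184], [286, 186], [286, 248], [332, 246]] [[ 0.517 -0.013  0.024]]
scene [425. 243.] 3267.0 [[430, 204], [384, 252], [420, 283], [465, 231]] [[0.537 0.27  0.024]]
top [190. 199.] 3649.0 [[196, 154], [148, 215], [185, 243], [232, 182]] [[0.527 0.27  0.024]]
top [314. 210.] 3654.5 [[331, 168], [284, 177], [297, 252], [345, 243]] [[ 0.509 -0.015  0.024]]
top [420. 215.] 3533.5 [[397, 177], [398, 253], [445, 253], [442, 178]] [[ 0.505 -0.262  0.024]]
```

View pics/crops.png

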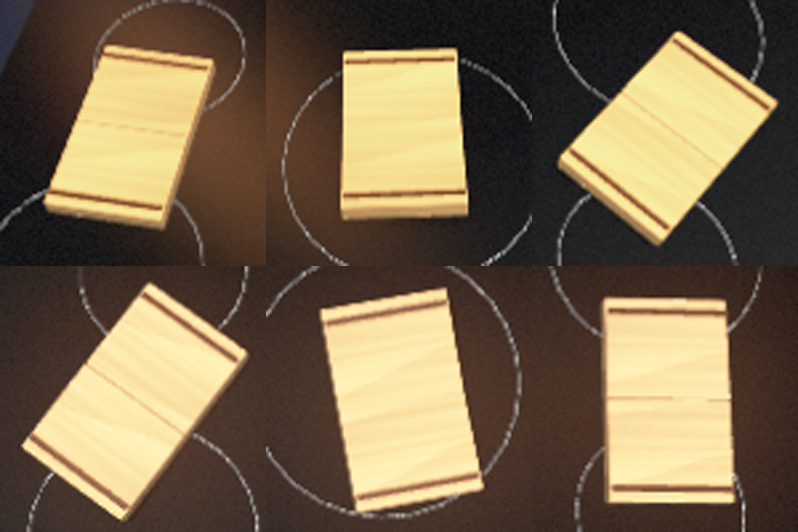

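The crops show the stripes clearly. The left (y≈+0.27) and right (y≈-0.26) boards have a mid-line and the middle one has none. Next step: triangulate the stripes.

```bash
cat >> h.py <<'E'
def stripes(f,c):
    """end points of the two stripes, (2 stripes, 2 ends) at subpixel, and midline"""
    im=cv2.resize(f["frame"],None,fx=4,fy=4,interpolation=cv2.INTER_CUBIC)
    g=im[:,:,1]; m=np.zeros(g.shape,np.uint8); cv2.fillPoly(m,[cv2.convexHull(c)*4],255)
    m=cv2.erode(m,np.ones((3,3)),iterations=3)
    bh=cv2.morphologyEx(g,cv2.MORPH_BLACKHAT,np.ones((25,25))); bh[m==0]=0
    k=((bh>55)*255).astype(np.uint8)
    n,l,s,ce=cv2.connectedComponentsWithStats(k)
    res=[]
    for i in np.argsort(-s[1:,4])[:2]+1:
        y,x=np.nonzero(l==i); p=np.c_[x,y].astype(float); w=bh[y,x].astype(float)
        mu=p.mean(0); u,sv,v=np.linalg.svd(p-mu,full_matrices=False); d=v[0]; t=(p-mu)@d
        mid=np.array([mu+d*t.min(),mu+d*t.max()]); res.append((mid-1.5)/4)
    return res
E
python3 - <<'E'
from h import *
s,t=[pickle.load(open(n+"0.pkl","rb")) for n in("scene","top")]
for (xs,_,cs),(xt,_,ct) in zip(boards(s),boards(t)[::-1]):
    print("board",xt)
    S=stripes(s,cs);T=stripes(t,ct)
    # world match on plane .03
    for a in S:
        wa=plane(s,a,.03)
        b=min(T,key=lambda b:np.linalg.norm(plane(t,b,.03).mean(0)-wa.mean(0))); wb=plane(t,b,.03)
        if np.linalg.norm(wa[0]-wb[0])>np.linalg.norm(wa[1]-wb[0]): b=b[::-1]
        X=tri(s,t,a,b); print(a.round(1).tolist(),b.round(1).tolist(),X.round(4).tolist(),"len",np.linalg.norm(X[0]-X[1]).round(3),"mid",X.mean(0).round(4))
E
```

```text
board [420.42386831 215.48559671]
[[179.6, 221.6], [221.4, 227.9]] [[441.4, 182.3], [398.1, 181.4]] [[0.5857, -0.3141, 0.0245], [0.584, -0.2099, 0.0245]] len 0.104 mid [ 0.5848 -0.262   0.0245]
[[199.8, 170.0], [238.4, 175.3]] [[443.9, 248.4], [399.1, 247.9]] [[0.43, -0.316, 0.0247], [0.4287, -0.2115, 0.0251]] len 0.105 mid [ 0.4293 -0.2637  0.0249]
board [314.24897959 210.18367347]
[[330.9, 237.6], [285.6, 239.2]] [[285.9, 181.3], [331.1, 173.2]] [[0.5712, 0.0519, 0.0409], [0.5938, -0.0504, 0.041]] len 0.105 mid [0.5825 0.0007 0.0409]
[[327.1, 187.7], [286.4, 188.8]] [[297.8, 246.7], [343.3, 238.2]] [[0.425, 0.0199, 0.0244], [0.4472, -0.0819, 0.0248]] len 0.104 mid [ 0.4361 -0.031   0.0246]
board [190.46464646 198.53535354]
[[388.1, 248.1], [424.6, 277.3]] [[228.5, 183.2], [193.4, 158.2]] [[0.5659, 0.1855, 0.0236], [0.623, 0.2718, 0.0234]] len 0.103 mid [0.5944 0.2286 0.0235]
[[426.9, 206.6], [462.3, 232.2]] [[187.1, 238.4], [151.5, 211.9]] [[0.4356, 0.2715, 0.0231], [0.493, 0.3577, 0.024]] len 0.104 mid [0.4643 0.3146 0.0235]
```

The middle board is the bent one. Its stripe midpoints are 41 mm high at (0.582, 0.001) and 24.6 mm at (0.436, -0.031). The stripes on the other two boards are all at about 24 mm. So end 1 ≈ (0.580, 0.000) and end 2 ≈ (0.434, -0.031). I'll approach with the fingers closed.

Call:
play_rows(series=[[[0.02,-0.034,0,0,0,0,0],[0.02,-0.034,0,0,0,0,0],[0.02,-0.034,0,0,0,0,0],[0.02,-0.034,0,0,0,0,0],[0.02,-0.034,0,0,0,0,0],[0.02,-0.034,0,0,0,0,0],[0.02,-0.034,0,0,0,0,0],[0.02,-0.034,0,0,0,0,0],[0.02,-0.034,0,0,0,0,0],[0.02,-0.034,0,0,0,0,0]]])

```text
time: 1.1
tool_pos: [0.4447, 0.2336, 0.2309]
tool_rot: [-0.0, 0.2, 0.98, -0.0]
contact_force: [0.8, 0.3, 0.0]
gripper_width: 0.004
grasp_force: 0.0
```

Call:
play_rows(series=[[[0.02,-0.034,0,0,0,0,0],[0.02,-0.034,0,0,0,0,0],[0.02,-0.034,0,0,0,0,0],[0.02,-0.034,0,0,0,0,0],[0.02,-0.034,0,0,0,0,0],[0.02,-0.034,0,0,0,0,0],[0.015,-0.031,0,0,0,0,0],[0,0,-0.04,0,0,0,0],[0,0,-0.04,0,0,0,0],[0,0,0,0,0,0,0]]])

```text
time: 2.1
tool_pos: [0.5746, 0.0004, 0.1438]
tool_rot: [-0.007, 0.2, 0.98, -0.001]
contact_force: [-0.7, 0.5, -0.8]
gripper_width: 0.001
grasp_force: 0.0
```

Call:
play_rows(series=[[[0,0,-0.03,0,0,0,0],[0,0,-0.03,0,0,0,0],[0,0,-0.02,0,0,0,0],[0,0,0,0,0,0,0],[0,0,0,0,0,0,0],[0,0,0,0,0,0,0]]])

```text
time: 2.7
tool_pos: [0.5811, 0.0001, 0.074]
tool_rot: [0.002, 0.199, 0.98, 0.0]
contact_force: [-0.4, 0.6, 0.7]
gripper_width: 0.003
grasp_force: 0.0
```

```bash
python3 - <<'E'
from plant import manip
import cv2,numpy as np
a=[cv2.resize(manip.grab_frame("scene")["frame"][130:290,240:400],None,fx=2.5,fy=2.5),cv2.resize(manip.grab_frame("top")["frame"][130:290,235:395],None,fx=2.5,fy=2.5)]
cv2.imwrite("pics/above1.png",np.hstack(a)); s=manip.state(); print(s["time"],s["tool_pos"],s["contact_force"])
E
```

```text
2.8 [5.80880927e-01 1.11339106e-04 7.36457288e-02] [1.15664661 0.26957248 0.33183555]
```

View pics/above1.png

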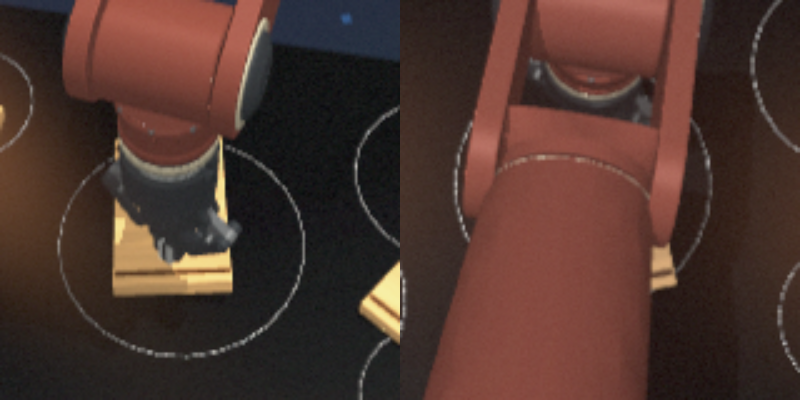

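The scene view shows the shut fingertips over the board's far end (crop 165,258), inside its width; the arm hides the board in the top view. The measured pose is where I want it, so I press.

Call:
play_rows(series=[[[0,0,-0.025,0,0,0,0],[0,0,-0.008,0,0,0,0],[0,0,-0.006,0,0,0,0],[0,0,-0.005,0,0,0,0],[0,0,-0.003,0,0,0,0],[0,0,-0.001,0,0,0,0],[0,0,0,0,0,0,0],[0,0,0,0,0,0,0]]])

```text
time: 3.6
tool_pos: [0.5798, 0.0002, 0.0241]
tool_rot: [0.0, 0.2, 0.98, 0.0]
contact_force: [-1.5, -0.5, 3.9]
gripper_width: 0.002
grasp_force: 1.9
```

The tip is at 24.1 mm with 4 N on it, so the end should be down. I'll lift straight up and look.

Call:
play_rows(series=[[[0,0,0,0,0,0,0],[0,0,0.004,0,0,0,0],[0,0,0.008,0,0,0,0],[0,0,0.02,0,0,0,0],[0,0,0.03,0,0,0,0],[0,0,0.04,0,0,0,0],[0,0,0.04,0,0,0,0],[0,0,0.03,0,0,0,0],[0,0,0,0,0,0,0],[0,0,0,0,0,0,0]]])

```text
time: 4.6
tool_pos: [0.5798, 0.0001, 0.1965]
tool_rot: [0.001, 0.2, 0.98, 0.0]
contact_force: [-0.1, -0.1, -1.0]
gripper_width: 0.002
grasp_force: 0.0
```

```bash
python3 - <<'E'
from plant import manip
import cv2,numpy as np
a=[cv2.resize(manip.grab_frame("scene")["frame"][130:290,240:400],None,fx=2.5,fy=2.5),cv2.resize(manip.grab_frame("top")["frame"][130:290,235:395],None,fx=2.5,fy=2.5)]
cv2.imwrite("pics/after1.png",np.hstack(a)); s=manip.state(); print(s["time"],s["tool_pos"],s["contact_force"])
E
```

```text
4.7 [5.78435332e-01 3.23418042e-04 1.93613869e-01] [-0.62863554 -0.05788761 -0.7310505 ]
```

View pics/after1.png

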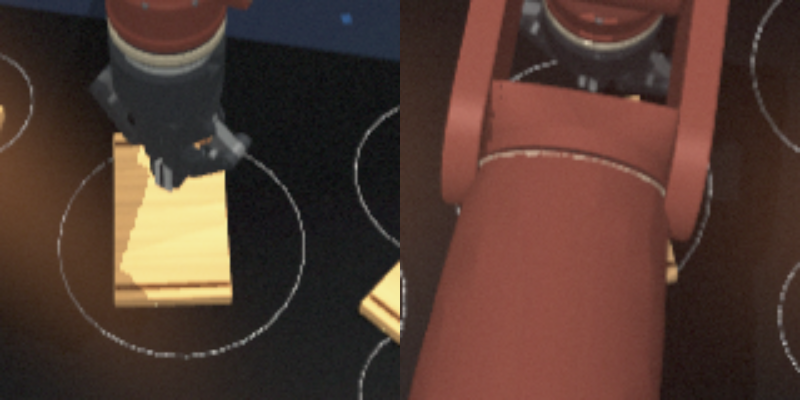

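The far end's stripe has dropped about 6 px in the scene picture (crop row 270 → 286), and the near end's edge has risen about 3 px (crop row 132). Both match the board tipping over with a few mm of roll. Next I move above end 2, at about (0.442, -0.030).

Call:
play_rows(series=[[[-0.035,-0.008,0,0,0,0,0],[-0.035,-0.008,0,0,0,0,0],[-0.035,-0.008,0,0,0,0,0],[-0.032,-0.006,0,0,0,0,0],[0,0,-0.04,0,0,0,0],[0,0,-0.04,0,0,0,0],[0,0,-0.04,0,0,0,0],[0,0,0,0,0,0,0],[0,0,0,0,0,0,0],[0,0,0,0,0,0,0]]])

```text
time: 5.7
tool_pos: [0.4438, -0.0301, 0.0772]
tool_rot: [0.001, 0.2, 0.98, -0.0]
contact_force: [0.0, 0.8, 0.9]
gripper_width: 0.0
grasp_force: 0.0
```

```bash
python3 - <<'E'
from h import *
from plant import manip
f=manip.grab_frame("scene"); cv2.imwrite("pics/above2.png",cv2.resize(f["frame"][130:290,240:400],None,fx=3,fy=3))
s=manip.state(); print(s["time"],s["tool_pos"],s["contact_force"])
E
```

```text
5.75 [ 0.44415326 -0.03016375  0.07763671] [ 0.89916294 -0.33888655 -0.83930802]
```

View pics/above2.png

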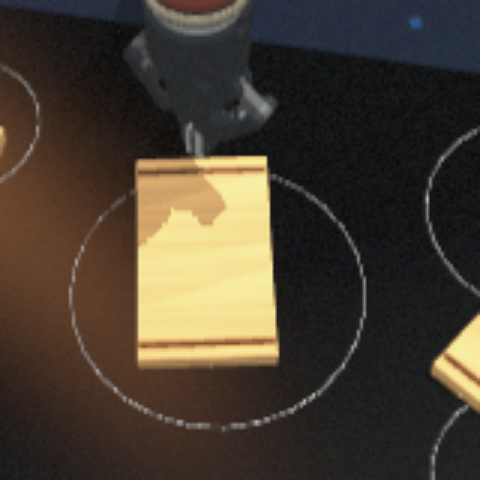

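```bash
python3 - <<'E'
from h import *
f=pickle.load(open("scene0.pkl","rb"))
for z in(.0245,.041):
  for p in([[286.3,189],[329,187]],[[286.3,245.7],[331.7,243.3]]):
    X=plane(f,p,z); print(z,X.round(4).tolist(),X.mean(0).round(4),np.linalg.norm(X[0]-X[1]).round(4))
E
```

```text
0.0245 [[0.4476, -0.0815, 0.0245], [0.4221, 0.024, 0.0245]] [ 0.4349 -0.0288  0.0245] 0.1085
0.0245 [[0.6021, -0.0477, 0.0245], [0.5772, 0.0551, 0.0245]] [0.5897 0.0037 0.0245] 0.1057
0.041 [[0.4582, -0.0782, 0.041], [0.4332, 0.0251, 0.041]] [ 0.4457 -0.0265  0.041 ] 0.1063
0.041 [[0.6096, -0.0451, 0.041], [0.5852, 0.0557, 0.041]] [0.5974 0.0053 0.041 ] 0.1036
```

If it has tipped, end 2's stripe is at (0.446, -0.027, 0.041) and end 1's at (0.590, 0.004, 0.0245). That keeps the span near 0.148 m, with the 6–8 mm roll shift I'd expect. I'll move 4 mm inward and press end 2 down.

Call:
play_rows(series=[[[0.004,0.003,-0.028,0,0,0,0],[0,0,-0.008,0,0,0,0],[0,0,-0.006,0,0,0,0],[0,0,-0.005,0,0,0,0],[0,0,-0.004,0,0,0,0],[0,0,-0.002,0,0,0,0],[0,0,0,0,0,0,0],[0,0,0,0,0,0,0]]])

```text
time: 6.55
tool_pos: [0.4469, -0.027, 0.024]
tool_rot: [-0.0, 0.199, 0.98, -0.0]
contact_force: [-4.6, 0.5, 9.7]
gripper_width: 0.002
grasp_force: 4.7
```

Call:
play_rows(series=[[[0,0,0.004,0,0,0,0],[0,0,0.008,0,0,0,0],[0,0,0.02,0,0,0,0],[0,0,0.035,0,0,0,0],[0,0,0.045,0,0,0,0],[0,0,0.045,0,0,0,0],[0,0,0.045,0,0,0,0],[0,0.035,0,0,0,0,0],[0,0.035,0,0,0,0,0],[0,0.035,0,0,0,0,0]]])

```text
time: 7.55
tool_pos: [0.4466, 0.0791, 0.2257]
tool_rot: [0.001, 0.2, 0.98, 0.0]
contact_force: [1.0, 0.5, -0.5]
gripper_width: 0.001
grasp_force: 0.0
```

Call:
play_rows(series=[[[0,0.045,0,0,0,0,0],[0,0.045,0,0,0,0,0],[0,0.045,0,0,0,0,0],[0,0.045,0,0,0,0,0],[-0.01,0.045,0,0,0,0,0],[-0.02,0.045,0,0,0,0,0],[-0.03,0.04,0,0,0,0,0],[-0.03,0.035,0,0,0,0,0],[0,0,0,0,0,0,0],[0,0,0,0,0,0,0]]])

```text
time: 8.55
tool_pos: [0.3558, 0.4238, 0.2247]
tool_rot: [0.0, 0.198, 0.98, 0.0]
contact_force: [0.2, -0.4, -0.1]
gripper_width: -0.006
grasp_force: 0.0
```

```bash
python3 - <<'E'
from h import *
from plant import manip
s,t=[manip.grab_frame(n) for n in("scene","top")]
cv2.imwrite("pics/end.png",np.hstack([cv2.resize(g["frame"][120:300,160:480],(400,225)) for g in(s,t)]))
B=boards(s);C=boards(t); print([b[0].round(1).tolist() for b in B],[b[0].round(1).tolist() for b in C])
mb=min(B,key=lambda b:abs(b[0][0]-308));mt=min(C,key=lambda b:abs(b[0][0]-314))
T=stripes(t,mt[2])
for a in stripes(s,mb[2]):
    wa=plane(s,a,.03); b=min(T,key=lambda b:np.linalg.norm(plane(t,b,.03).mean(0)-wa.mean(0))); wb=plane(t,b,.03)
    if np.linalg.norm(wa[0]-wb[0])>np.linalg.norm(wa[1]-wb[0]): b=b[::-1]
    X=tri(s,t,a,b); print(X.mean(0).round(4),np.linalg.norm(X[0]-X[1]))
q=manip.state();print(q["time"],q["tool_pos"],q["contact_force"])
E
```

```text
[[211.6, 200.1], [307.8, 216.6], [424.8, 242.5]] [[190.4, 198.5], [314.3, 210.0], [420.4, 215.5]]
[0.5825 0.0007 0.041 ] 0.1047342485676578
[ 0.4361 -0.031   0.0245] 0.10424258482087917
8.65 [0.35697321 0.4226114  0.22457875] [ 0.51423444 -0.30115042 -0.10735818]
```

View pics/end.png

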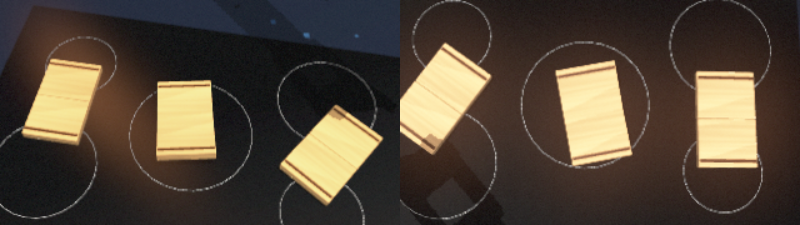

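The picture shows all three boards where they began. The bent board (scene pixel 308,217) has end 1 at 41 mm and end 2 at 24.5 mm, and the arm is clear of everything. I'm handing it in.

```bash
python3 -c "
from plant import manip
print(manip.job_done())"
```

```text
the job is handed in; nothing more can be done
None
```

I rocked the warped board (the middle one) over and back: its first raised end is up again at about 41 mm and the other down at about 24.5 mm, with all three boards measured back where they began; the job is handed in, but no verdict was returned.

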